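# Tilt a test panel to the third click and hold it for viewing

## Task

Lay the coated test panel flat on the viewing stand's tray, centred and lengthwise, and let go of it, leaving the tin, jar and pail alone. Then take the stand's lever handle and draw it over to the lip side exactly three clicks, never on to the fourth. Finish while still holding the handle there: it is sprung and runs back if released.

Things in the scene. Friction and masses are not known exactly. Their poses are not given: they have to be found in the camera images.
- panel: coated test panel, plain white flat plate 90 (its x) x 64 (its y) x 8 mm thick, about 120 g, loose. Origin at the centre of its underside, z up. It starts lying lengthwise on the wooden rest; grip it across its 64 mm width from above.
- panel_rest: fixed wooden block 80 (x) x 40 (y) x 30 mm high under the panel, so that the panel's long edges overhang it by 12 mm and its underside is 30 mm above the bench. Origin at the centre of its underside.
- stand: fixed viewing stand: dark base plate 200 (x) x 190 (y) mm, two grey cheeks, and a steel axle along its y axis, 110 mm above the bench. Origin on the bench below the middle of the tray; its -x side is the lip side and faces the robot more or less.
- tray_seat (a point): middle of the tilting tray's top face, z along its normal; 140 mm above the bench at rest (tray level). Aluminium tray 100 (x) x 50 (y) mm: the panel overhangs it by 7 mm on each long side (room for fingers). Along its -x edge stands a lip 12 mm high, inner face 50 mm from this point, so a centred panel clears it by 5 mm. No other edges.
- tray (a joint): tilt of tray and lever together about the axle, rad: 0 at rest (level, at its stop), growing as the handle goes to the stand's -x side and the lip goes down; end stop 1.15. Clicks into notches at 0.22, 0.44, 0.66, 0.88 and 1.10. A return spring (about 7 N at the handle), stronger than the notches, always pulls back to 0.
- handle_grip (a point): the place to grip the handle, on its centreline, at the end of the 110 mm lever on the stand's -y side; the lever (10 mm rod) joins the bar 37 mm from here towards the tray. Axes of the tray. At rest the lever leans 0.40 rad from upright towards the stand's +x and this point is 211 mm above the bench. Pinch the bar from above, fingers on its +x and -x sides.
- handle: the handle: black round bar, 16 mm diameter, 70 mm long, along the stand's y axis, a sleeve free to turn about its own length. Origin at its middle, 2 mm from handle_grip. Felt here while advancing slowly: 10 to 16 N to get out of a notch, falling to 3 to 5 N just before the next, then rising sharply again as the lever sits in that notch.
- axle (a point): point on the axle's centreline straight across from handle_grip (same y in the stand's frame): centre of the handle's circular path, radius 110 mm. Axes of the stand.
- tin: metal paint tin with paper label, 80 mm diameter, 100 mm high, loose, leave alone. Origin at centre of underside.
- jar: small glass jar with black cap, 52 mm diameter, 65 mm high, loose, leave alone. Origin at centre of underside.
- pail: open white plastic pail, 120 mm diameter at the rim, 110 mm high, loose, leave alone. Origin at centre of underside.

How it is judged:
On the way, in this order (a step that is already met when the one before it is completed fails the run):
1. the panel lies flat and centred on the level tray, let go (x of panel in the frame of tray_seat between -0.018 and 0.018 m and y of panel in the frame of tray_seat between -0.016 and 0.016 m and z of panel in the frame of tray_seat between -0.004 and 0.005 m and angle between the x axis of panel and the x axis of tray_seat, either way round below 0.2 rad and angle between the z axis of panel and the z axis of tray_seat, either way round below 0.12 rad and contact force between the fingers and panel below 0.1 N and value of joint tray below 0.08 rad), for 0.2 s.
2. the lever stands in the third notch, held by the fingers, the panel riding on the tray (x of panel in the frame of tray_seat between -0.018 and 0.018 m and y of panel in the frame of tray_seat between -0.016 and 0.016 m and z of panel in the frame of tray_seat between -0.004 and 0.005 m and angle between the x axis of panel and the x axis of tray_seat, either way round below 0.2 rad and angle between the z axis of panel and the z axis of tray_seat, either way round below 0.12 rad and contact force between the fingers and panel below 0.1 N and value of joint tray between 0.575 and 0.745 rad and contact force between the fingers and handle above 1.5 N), for 0.3 s.
At the end, for the whole second after the job is handed in: The lever is held still by the fingers (over 1.5 N on the handle) in the third notch (tilt 0.575 to 0.745 rad), nothing else bearing on the handle, and the panel, not touched by the fingers, lies flat on the tray within 18 mm of centre lengthwise, 16 mm sideways and 0.2 rad (all of step 2 and velocity of joint tray between -0.1 and 0.1 rad/s and contact force between each of tin, jar, pail and handle below 0.1 N); the arm keeps its last pose, push and grip.
It fails at once if the lever goes past the third click towards the fourth (tilt over 0.82 rad) (value of joint tray above 0.82 rad).
It fails at once if the tin is disturbed (moved over 25 mm) (distance of tin from where it was at the start of the episode above 0.025 m).
It fails at once if the jar is disturbed (moved over 25 mm) (distance of jar from where it was at the start of the episode above 0.025 m).
It fails at once if the pail is disturbed (moved over 25 mm) (distance of pail from where it was at the start of the episode above 0.025 m).
It also fails if it takes over 58 s, if anything falls off the work surface, if the arm or the gripper's body presses on something with over 40 N, if the wrist force passes 120 N, or if a joint passes its speed limit or range.

## Robot

A 6-joint arm with a two-finger parallel gripper is mounted at the origin on the work surface. World frame = base frame: x ahead of the robot, y to its left, z up, the work surface at z = 0. Lengths are in m, angles in rad, forces in N, time in s.
With the tool pointing down it reaches from about 0.3 to 0.875 m from the base axis. Payload 6.4 kg.
Tool frame: the origin (TCP) lies at the very end of the fingers, on their centre line; the grasp point (between the pads) lies 19 mm behind it; z points along the fingers, y is the line along which they close (so a half turn about z gives the same grasp; the last joint's range is limited). The gripper opens to 85 mm and grips with 20 to 120 N. Pads are 22 mm wide; open, the fingers measure 114 mm over their backs; the gripper's body (76 mm by 85 mm) begins 54 mm behind the grasp point. The pads swing forward as they close: fully open they stand 13 mm farther back than shut.
Start: joints at [1.036, 0.181, 1.607, -0, 1.354, -0.206], TCP at [0.186, 0.544, 0.2] pointing down, gripper open.
Joint ranges: [-2.99, 2.99], [-0.89, 2.07], [0.3, 2.58], [-1.14, 4.28], [0, 2.63], [-3.12, 3.12]. Speed limits (rad/s): [2.57, 2.57, 3.01, 3.14, 3.14, 3.14].

## Interface

Orientations are given as a unit quaternion [w, x, y, z].
In Python, from bench import ctrl gives the robot as it stands.
- The arm moves only by the shell command python3 jog.py 'ROWS'. ROWS is a JSON list of rows, 1 to 10 of them, each of 7 numbers: dx, dy, dz in m, then a rotation vector rx, ry, rz in rad, then the opening from 0.0 (shut) to 1.0 (fully open); each row is the pose to reach, as a shift and turn from the pose commanded when the command began, along the tool's axes at that moment; what a row does not reach only later rows make up. A row lasts 1/8 s, in which the tool goes at most 0.0625 m and 0.188 rad, less where a joint would pass 70% of its speed; a pose out of reach is approached as far as the arm can. The fingers move at their own pace and stop on an object; the grip force is fixed at half the most. Time passes only in rows, so rows that do not move let the fingers close. It prints the time, the measured TCP pose, the force, the opening and the grip force at its end.
- ctrl.get_obs(): the state, without advancing time (a new reading comes with each control period).
- ctrl.camera(name): name is "scene" or "side" or "wrist"; returns the picture (384x512x3 uint8, blue, green, red); there is no depth.
- ctrl.camera_params(name): a dict with "fovy" (degrees; the focal length in pixels is half the picture's height over the tangent of half this angle, whatever the lens; pixels are square), "cx", "cy" (the principal point, pixels), "view" (4x4, takes a point from world to camera coordinates). Camera axes: x right, y up, looking along -z (the intrinsics and any distortion apply to the point x, -y, -z); pixel columns grow to the right and rows downward; lengths in m; the calibration is good to about 2 mm. A picture is of the moment at which its call begins: read the wrist's pose just before it. camera_params takes no time and is no camera call; for the wrist camera it gives the pose at the moment of the call.
- ctrl.hand_in(): hands the job in; it is judged then, once.
The state is a dict: "time_s": time; "q": joint angles; "dq": joint speeds; "joint_efforts": joint torques, N m; "eef_pos": TCP position; "eef_rot": TCP orientation; "wrist_force": force on the tool from outside, world axes, zero at the start; "torque": the same for the moment, N m; "opening": opening from 0.0 (shut) to 1.0 (fully open); "grasp_force": force on a finger pad.
Only numpy, scipy, OpenCV 4.12 (cv2) and the standard library are available. Lean on these libraries where they do the work, as an engineer would, in place of code of your own. Each camera call takes 0.05 s, during which the arm holds its last target. There are 200 camera calls.

## Working session

There is one attempt and no reset: what is moved stays moved. The work goes in short steps, Python scripts to look and compute and a shell command to move; the robot and the scene stay as the last step left them, time stands still between calls to the robot, and variables do not carry over. Pictures are saved under pics/ and viewed, at most 10 in all, crops included, and the job is handed in when it is done.

```bash
ls; mkdir -p pics
python3 - <<'E'
from bench import ctrl
import cv2,numpy as np
for n in ["scene","side","wrist"]:
    p=ctrl.camera_params(n); print(n,p)
a=ctrl.camera("scene"); b=ctrl.camera("side")
cv2.imwrite("pics/a_scene.png",a);cv2.imwrite("pics/a_side.png",b)
o=ctrl.get_obs();print(o)
E
```

```text
bench.py
jog.py
pics
scene {'fovy': 45.45448651442116, 'cx': 246.57371075226877, 'cy': 197.40515967489299, 'view': array([[-4.59162714e-01,  8.88350987e-01, -1.45823992e-03,
         2.37618122e-01],
       [-6.31851223e-01, -3.25430725e-01,  7.03462064e-01,
         3.05235897e-01],
       [ 6.24446663e-01,  3.23924941e-01,  7.10731312e-01,
        -1.90016213e+00],
       [ 0.00000000e+00,  0.00000000e+00,  0.00000000e+00,
         1.00000000e+00]])}
side {'fovy': 54.73982641731373, 'cx': 252.54591056434992, 'cy': 188.21799811718424, 'view': array([[ 0.83690675, -0.54719617,  0.01278482, -0.51075194],
       [ 0.27120324,  0.43485326,  0.85869171, -0.31200488],
       [-0.47543233, -0.7151776 ,  0.512333  , -0.77969455],
       [ 0.        ,  0.        ,  0.        ,  1.        ]])}
wrist {'fovy': 71.82190713915946, 'cx': 251.39859678160707, 'cy': 191.1110964071187, 'view': array([[ 0.32246068,  0.94657942, -0.00255371, -0.57422838],
       [-0.89518793,  0.30407463, -0.32584843,  0.04276109],
       [-0.3076649 ,  0.10735935,  0.94541857, -0.38257985],
       [ 0.        ,  0.        ,  0.        ,  1.        ]])}
{'time_s': 0.1, 'q': array([ 1.03569482e+00,  1.81509261e-01,  1.60789784e+00, -1.45184983e-05,
        1.35377093e+00, -2.06293030e-01]), 'dq': array([ 4.58282983e-04, -1.54691675e-03, -2.87752838e-03,  1.15134018e-04,
        3.14905047e-03,  1.21115908e-05]), 'joint_efforts': array([-4.41863212e-04, -4.45881236e+01, -3.52237558e+01, -2.46428854e-04,
        4.10334455e-03, -7.93781851e-05]), 'eef_pos': array([0.18538187, 0.54373059, 0.19885528]), 'eef_rot': array([-2.80558176e-04,  1.63663033e-01,  9.86515982e-01, -7.41414880e-04]), 'wrist_force': array([ 0.81317783,  1.04477721, -0.42602131]), 'torque': array([-0.03872001, -0.05328049,  0.02041245]), 'grasp_force': 0.0, 'opening': 1.0024816701761725}
```
View pics/a_scene.png

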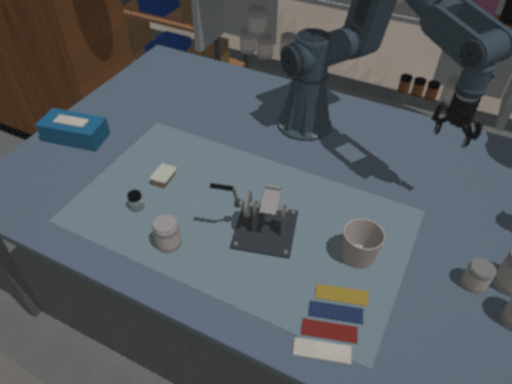

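View pics/a_side.png

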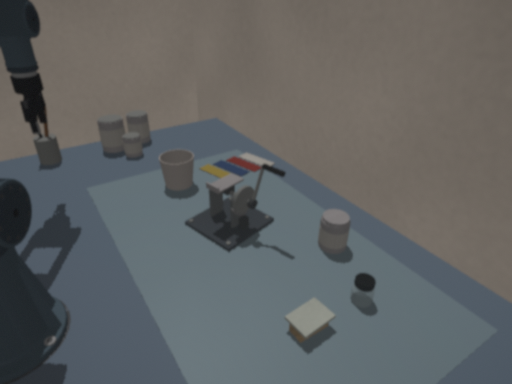

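The scene view shows the panel at about (163,175), the tray at (271,199), the black handle bar from (211,185) to (234,188), the tin at (166,233), the jar at (135,200) and the pail at (362,243). The side view shows the panel at (310,318), the tray at (226,183), the handle at (273,170), the tin at (335,229) and the jar at (365,285).

Create h.py:
```python
import numpy as np,cv2
from bench import ctrl
from scipy.spatial.transform import Rotation as R
def cam(n):
    p=ctrl.camera_params(n);V=np.array(p["view"]);f=192/np.tan(np.radians(p["fovy"])/2)
    return dict(f=f,cx=p["cx"],cy=p["cy"],V=V,C=-V[:3,:3].T@V[:3,3])
def ray(c,uv):
    d=c["V"][:3,:3].T@np.array([(uv[0]-c["cx"])/c["f"],-(uv[1]-c["cy"])/c["f"],-1.]);return d/np.linalg.norm(d)
def plane(c,uv,z):
    d=ray(c,uv);return c["C"]+d*(z-c["C"][2])/d[2]
def tri(*obs):
    A=np.zeros((3,3));b=np.zeros(3)
    for c,uv in obs:
        d=ray(c,uv);P=np.eye(3)-np.outer(d,d);A+=P;b+=P@c["C"]
    x=np.linalg.solve(A,b);res=[np.linalg.norm(np.cross(ray(c,uv),x-c["C"])) for c,uv in obs]
    return x,max(res)
def proj(c,X):
    p=c["V"][:3,:3]@np.asarray(X)+c["V"][:3,3];return np.array([c["cx"]+c["f"]*p[0]/-p[2],c["cy"]+c["f"]*p[1]/p[2]])
def blobs(img,mask,box,amin=20):
    x0,y0,x1,y1=box;m=np.zeros(mask.shape,np.uint8);m[y0:y1,x0:x1]=mask[y0:y1,x0:x1]
    cs,_=cv2.findContours(m,cv2.RETR_EXTERNAL,cv2.CHAIN_APPROX_NONE)
    return sorted([c for c in cs if cv2.contourArea(c)>=amin],key=cv2.contourArea,reverse=True)
def cen(c):
    m=cv2.moments(c);return np.array([m["m10"],m["m01"]])/m["m00"]
def tool():
    o=ctrl.get_obs();q=o["eef_rot"];return np.array(o["eef_pos"]),R.from_quat([q[1],q[2],q[3],q[0]]),o
```

Run:
```python
from h import *
a=cv2.imread("pics/a_scene.png");b=cv2.imread("pics/a_side.png");S=cam("scene");D=cam("side")
for y in range(162,192,3): print(y,[tuple(map(int,a[y,x])) for x in range(148,182,4)])
k=np.hstack([cv2.resize(a[150:270,110:330],None,fx=2,fy=2.5*1,interpolation=cv2.INTER_CUBIC)[:300],]) 
k1=cv2.resize(a[155:270,120:310],(400*2,484),interpolation=cv2.INTER_CUBIC)
cv2.imwrite("pics/c1.png",k1)
k2=cv2.resize(b[150:350,180:400],(660,600),interpolation=cv2.INTER_CUBIC);cv2.imwrite("pics/c2.png",k2)
```

```text
162 [(138, 131, 117), (138, 130, 115), (138, 131, 114), (139, 133, 119), (139, 134, 122), (139, 130, 116), (136, 129, 114), (137, 130, 115), (139, 132, 117)]
165 [(136, 128, 114), (136, 129, 114), (136, 129, 113), (156, 160, 156), (157, 168, 164), (152, 160, 155), (144, 142, 133), (134, 126, 113), (138, 130, 116)]
168 [(135, 128, 112), (137, 129, 115), (142, 139, 128), (159, 168, 166), (157, 167, 164), (160, 169, 166), (157, 167, 164), (139, 145, 139), (137, 131, 116)]
171 [(136, 129, 114), (138, 131, 116), (157, 167, 164), (157, 167, 165), (157, 167, 163), (157, 167, 163), (155, 165, 163), (133, 129, 115), (137, 130, 114)]
174 [(138, 131, 115), (150, 154, 147), (162, 172, 168), (160, 170, 165), (158, 169, 166), (158, 168, 164), (115, 125, 125), (134, 128, 115), (139, 132, 117)]
177 [(138, 133, 118), (160, 171, 166), (159, 168, 165), (158, 168, 165), (158, 167, 162), (146, 156, 152), (93, 99, 103), (137, 130, 114), (139, 131, 118)]
180 [(135, 129, 113), (97, 100, 96), (135, 144, 140), (154, 164, 161), (157, 167, 163), (93, 102, 104), (133, 127, 111), (138, 130, 115), (138, 131, 115)]
183 [(118, 112, 100), (76, 74, 69), (56, 76, 91), (72, 86, 94), (98, 107, 108), (115, 111, 100), (138, 131, 116), (138, 132, 116), (136, 129, 115)]
186 [(137, 130, 115), (132, 124, 111), (109, 107, 99), (67, 77, 86), (75, 80, 82), (137, 131, 115), (136, 130, 115), (136, 130, 115), (138, 132, 116)]
189 [(137, 132, 115), (137, 131, 116), (138, 131, 117), (138, 132, 116), (134, 128, 112), (137, 130, 115), (136, 129, 114), (136, 130, 115), (137, 130, 116)]
```

View pics/c1.png

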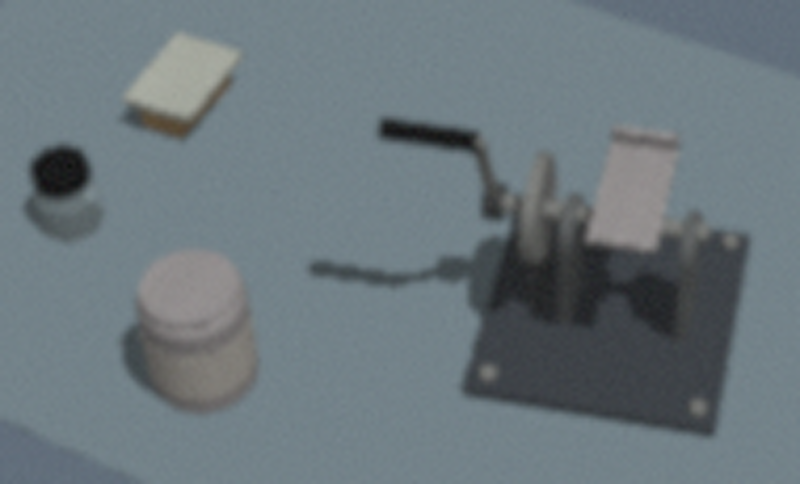

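View pics/c2.png

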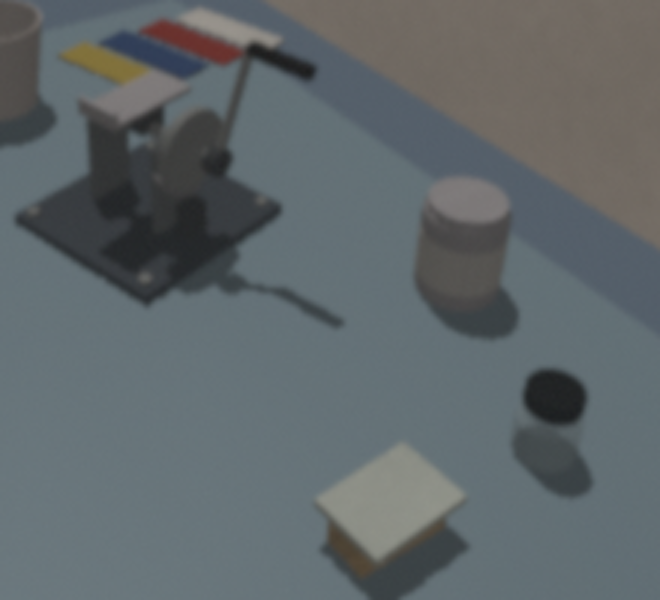

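The crops show the panel top, the tray (lip at its upper edge in the scene crop), the handle bar and the base plate clearly. I'll measure them by masks.

Run:
```python
from h import *
np.set_printoptions(precision=4,suppress=True)
a=cv2.imread("pics/a_scene.png");b=cv2.imread("pics/a_side.png");S=cam("scene");D=cam("side")
def show(n,im,c,mask,box,z):
    bl=blobs(im,mask,box)
    if not bl: print(n,"none");return None
    r=cv2.minAreaRect(bl[0]);q=cv2.boxPoints(r)
    ap=cv2.approxPolyDP(bl[0],0.06*cv2.arcLength(bl[0],True),True)[:,0].astype(float)
    P=np.array([plane(c,p,z)[:2] for p in ap])
    print(n,"area",cv2.contourArea(bl[0]),"cen",cen(bl[0]),plane(c,cen(bl[0]),z)[:2]);print(np.c_[ap,P]);return bl[0],cen(bl[0])
G=lambda im:im[...,1].astype(int)
# panel
p1=show("panel S",a,S,(G(a)>148).astype(np.uint8),(145,158,185,192),.038)
p2=show("panel D",b,D,((G(b)>105)&(b[...,2]>100)).astype(np.uint8),(270,290,345,345),.038)
print("panel tri",tri((S,p1[1]),(D,p2[1])))
rb=lambda im:im[...,2].astype(int)-im[...,0]
t1=show("tray S",a,S,((rb(a)>-8)&(G(a)>105)).astype(np.uint8),(255,182,285,216),.140)
t2=show("tray D",b,D,((rb(b)>-5)&(G(b)>80)).astype(np.uint8),(203,172,245,194),.140)
h1=show("handle S",a,S,(a.max(2)<60).astype(np.uint8),(205,178,236,193),.211)
h2=show("handle D",b,D,(b.max(2)<50).astype(np.uint8),(258,160,290,180),.211)
print("tray",tri((S,t1[1]),(D,t2[1])),"handle",tri((S,h1[1]),(D,h2[1])))
# base plate corners
bs=show("base S",a,S,(a.max(2)<95).astype(np.uint8),(225,200,300,260),.0)
bd=show("base D",b,D,(b.max(2)<75).astype(np.uint8),(180,195,275,255),.0)
for n,box,h in[("S",(0,0),0)]: pass
for y in range(310,326,5): print([tuple(map(int,b[y,x])) for x in range(280,345,8)])
print([tuple(map(int,b[183,x])) for x in range(200,250,5)])
# tin, jar, pail rough
print("tin",plane(S,(120+192/4.21,155+275/4.21),.1),"jar",plane(S,(120+62/4.21,155+172/4.21),.065),"pail",plane(S,(362,232),.11))
```

```text
panel S area 262.5 cen [162.7917 172.2794] [ 0.5485 -0.3202]
[[175.     167.       0.5048  -0.2972]
 [162.     163.       0.5081  -0.3516]
 [150.     177.       0.5897  -0.3461]
 [164.     181.       0.5842  -0.2904]]
panel D area 2482.0 cen [297.0716 312.6963] [ 0.5273 -0.3007]
[[270.     344.       0.4336  -0.332 ]
 [294.     344.       0.4734  -0.3575]
 [284.     317.       0.4967  -0.2946]
 [306.     336.       0.5053  -0.3561]
 [337.     315.       0.5954  -0.3514]
 [327.     291.       0.6247  -0.2891]
 [270.     290.       0.5161  -0.2164]]
panel tri (array([ 0.5373, -0.3109,  0.0371]), np.float64(0.014365941252978466))
tray S area 420.5 cen [270.415  199.7412] [0.589  0.1188]
[[266.     185.       0.5367   0.0788]
 [260.     211.       0.6455   0.1113]
 [281.     209.       0.6095   0.1634]
 [280.     187.       0.5248   0.1217]]
tray D area 363.5 cen [224.3581 179.9895] [0.5927 0.1265]
[[206.     172.       0.5698   0.1984]
 [219.     178.       0.5852   0.1451]
 [207.     184.       0.5393   0.1324]
 [220.     191.       0.5521   0.079 ]
 [242.     179.       0.6395   0.104
[... 1030 characters left out ...]
16, 103), (134, 141, 138), (136, 145, 142), (134, 143, 140), (135, 144, 141), (137, 146, 144), (136, 145, 142), (116, 113, 102), (117, 112, 99)]
[(121, 115, 102), (104, 109, 107), (136, 144, 141), (134, 143, 140), (134, 143, 140), (136, 144, 142), (114, 121, 119), (118, 113, 100), (118, 113, 100)]
[(122, 116, 103), (109, 107, 98), (133, 141, 138), (135, 143, 141), (135, 143, 141), (123, 130, 128), (77, 79, 76), (118, 113, 101), (118, 112, 99)]
[(117, 112, 99), (107, 104, 95), (117, 114, 112), (121, 121, 125), (121, 121, 125), (121, 121, 125), (120, 120, 124), (98, 97, 98), (112, 107, 95), (118, 113, 100)]
tin [ 0.7774 -0.1418  0.1   ] jar [ 0.7101 -0.3159  0.065 ] pail [0.5588 0.4022 0.11  ]
```

Everything matches the stated sizes: tray height 0.143, handle height 0.210, stand yaw about 0.28, and handle offset (0.043, -0.141) in the stand's frame. Next I'll refine with the wrist camera, starting over the panel.

```bash
cat >> h.py <<'E'
def delta(P,yaw=None,pitch_rot=None):
    """tool-axes shift + rotvec to reach world P, tool pointing down, closing line (tool y) along world angle yaw"""
    p,r,o=tool();d=r.inv().apply(np.asarray(P)-p)
    if yaw is None: rv=np.zeros(3)
    else:
        best=None
        for s in(0,np.pi):
            y=np.array([np.cos(yaw+s),np.sin(yaw+s),0]);z=np.array([0,0,-1.])
            T=R.from_matrix(np.c_[np.cross(y,z),y,z]);rv=(r.inv()*T).as_rotvec()
            if best is None or np.linalg.norm(rv)<np.linalg.norm(best): best=rv
        rv=best
    print("delta",np.round(d,4),"rot",np.round(rv,4),"rows",np.ceil(max(np.linalg.norm(d)/.0625,np.linalg.norm(rv)/.188)))
    return d,rv
E
python3 - <<'E'
from h import *
p,r,o=tool();c=cam("wrist")
print("cam in tool",r.inv().apply(c["C"]-p),"look in tool",r.inv().apply(-c["V"][2,:3]), "camx",r.inv().apply(c["V"][0,:3]))
delta([.40,.05,.32]);delta([.50,-.32,.27],np.pi/2+.077)
E
python3 jog.py '[[0,0,-0.06,0,0,0,1],[-0.36,-0.40,-0.12,0,0,-0.2,1],[-0.36,-0.40,-0.12,0,0,-0.2,1],[-0.36,-0.40,-0.12,0,0,-0.2,1],[-0.36,-0.40,-0.12,0,0,-0.2,1],[-0.36,-0.40,-0.12,0,0,-0.2,1],[-0.36,-0.40,-0.12,0,0,-0.2,1],[-0.36,-0.40,-0.12,0,0,-0.2,1],[-0.36,-0.40,-0.12,0,0,-0.2,1],[-0.36,-0.40,-0.12,0,0,-0.2,1]]'
```

```text
cam in tool [ 0.08443066  0.00044349 -0.17537368] look in tool [-3.26177915e-01 -6.29310499e-04  9.45308189e-01] camx [4.75546075e-04 9.99999543e-01 8.29806457e-04]
delta [-0.3625 -0.3982 -0.1206] rot [0. 0. 0.] rows 9.0
delta [-0.5767 -0.716  -0.0702] rot [-0.0015 -0.0006 -0.4058] rows 15.0
time_s: 1.35
eef_pos: [0.3976, 0.047, 0.3198]
eef_rot: [0.0, 0.065, 0.998, -0.0]
wrist_force: [0.2, 0.4, 0.1]
opening: 0.999
grasp_force: 0.0
```

Run:
```python
from h import *
delta([.54,-.31,.20],np.pi/2+.077)
```

```text
delta [-0.1877 -0.3353  0.1199] rot [-2.000e-04  3.000e-04 -2.079e-01] rows 7.0
```

```bash
python3 jog.py '[[-0.19,-0.335,0.12,0,0,-0.208,1],[-0.19,-0.335,0.12,0,0,-0.208,1],[-0.19,-0.335,0.12,0,0,-0.208,1],[-0.19,-0.335,0.12,0,0,-0.208,1],[-0.19,-0.335,0.12,0,0,-0.208,1],[-0.19,-0.335,0.12,0,0,-0.208,1],[-0.19,-0.335,0.12,0,0,-0.208,1],[-0.19,-0.335,0.12,0,0,-0.208,1]]'
python3 - <<'E'
from h import *
import json
c=cam("wrist");p,r,o=tool();im=ctrl.camera("wrist");cv2.imwrite("pics/w1.png",im)
np.savez("pics/w1.npz",V=c["V"])
print(proj(c,[.545,-.32,.038]))
E
```

```text
time_s: 2.35
eef_pos: [0.5418, -0.3089, 0.1971]
eef_rot: [-0.001, -0.038, 0.999, 0.001]
wrist_force: [0.6, 0.3, -1.1]
opening: 1.002
grasp_force: 0.0
[242.10918773 170.57011444]
```

View pics/w1.png

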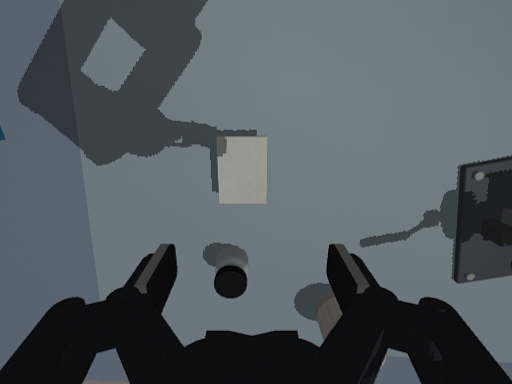

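The panel is in view at columns 217–268, rows 136–204, centred where predicted, with its top-left corner shaded. I'll measure it here and triangulate with the other views.

Run:
```python
from h import *
np.set_printoptions(precision=4,suppress=True)
im=cv2.imread("pics/w1.png");c=cam("wrist")
S=cam("scene");D=cam("side");b=cv2.imread("pics/a_side.png");a=cv2.imread("pics/a_scene.png")
def meas(im,c,mask,box,z):
    bl=blobs(im,mask.astype(np.uint8),box)[0];r=cv2.minAreaRect(bl)
    ap=cv2.approxPolyDP(bl,0.06*cv2.arcLength(bl,True),True)[:,0].astype(float)
    P=np.array([plane(c,q,z)[:2] for q in ap]);print(cen(bl),plane(c,cen(bl),z)[:2],"corner mean",P.mean(0));print(np.c_[ap,P])
    return cen(bl)
rb=lambda im:im[...,2].astype(int)-im[...,0]
w=meas(im,c,(rb(im)>-8)&(im[...,1]>60),(200,120,285,220),.038)
d=meas(b,D,(rb(b)>0)&(b[...,1]>128),(275,285,345,345),.038)
s=meas(a,S,(a[...,1]>148),(145,158,185,192),.038)
print(tri((c,w),(D,d)),tri((c,w),(S,s)),tri((S,s),(D,d)),tri((c,w),(S,s),(D,d)))
for y in(134,136,138,140,145,150): print(y,[tuple(map(int,im[y,x])) for x in range(210,274,6)])
```

```text
[241.7305 168.8228] [ 0.5432 -0.3193] corner mean [ 0.5463 -0.3191]
[[216.     136.       0.5037  -0.3542]
 [219.     203.       0.5932  -0.3469]
 [265.     203.       0.5884  -0.2846]
 [267.     137.       0.5     -0.2905]]
[309.6597 316.1431] [ 0.5441 -0.3222] corner mean [ 0.5452 -0.321 ]
[[314.     298.       0.5855  -0.289 ]
 [286.     316.       0.5019  -0.2948]
 [305.     335.       0.5052  -0.3532]
 [333.     315.       0.5882  -0.3468]]
[162.7917 172.2794] [ 0.5485 -0.3202] corner mean [ 0.5467 -0.3213]
[[175.     167.       0.5048  -0.2972]
 [162.     163.       0.5081  -0.3516]
 [150.     177.       0.5897  -0.3461]
 [164.     181.       0.5842  -0.2904]]
(array([ 0.545 , -0.32  ,  0.0349]), np.float64(0.001107618835844601)) (array([ 0.5451, -0.3209,  0.0349]), np.float64(0.0017930292554245422)) (array([ 0.546 , -0.3214,  0.0357]), np.float64(0.0007172196873574747)) (array([ 0.5453, -0.3207,  0.0353]), np.float64(0.0019408056993939235))
134 [(72, 69, 61), (71, 67, 60), (72, 67, 60), (71, 67, 59), (69, 67, 62), (72, 68, 61), (71, 67, 61), (71, 68, 61), (133, 125, 114), (132
[... 241 characters left out ...]
, (82, 87, 86), (142, 149, 148), (145, 152, 151), (146, 153, 152), (147, 153, 153), (146, 153, 152), (146, 153, 152), (149, 156, 155), (131, 125, 114)]
140 [(71, 68, 60), (76, 78, 75), (82, 88, 87), (143, 150, 148), (143, 150, 148), (145, 152, 151), (146, 153, 151), (146, 153, 152), (146, 153, 151), (147, 154, 153), (131, 125, 114)]
145 [(73, 69, 61), (73, 72, 69), (83, 87, 87), (145, 153, 151), (144, 151, 149), (144, 151, 150), (145, 151, 150), (146, 153, 152), (146, 153, 151), (146, 153, 151), (131, 125, 113)]
150 [(66, 62, 55), (72, 69, 63), (83, 88, 86), (143, 150, 149), (145, 151, 150), (144, 151, 150), (143, 150, 149), (145, 152, 151), (146, 153, 151), (145, 152, 151), (130, 125, 113)]
```

Run:
```python
from h import *
np.set_printoptions(precision=4,suppress=True)
S=cam("scene");D=cam("side");th=.28;ex=np.array([np.cos(th),np.sin(th),0]);ey=np.array([-np.sin(th),np.cos(th),0]);O=np.array([.591,.120,0])
for n,c,X,Y in[("R cheek top",S,695,211),("R cheek right",S,706,222),("R cheek left",S,683,222),("R bottom",S,682,338),("L cheek top",S,572,196),("L bottom",S,565,322),("disk top",S,543,150),("hub",S,497,200),("+y cheek face bottom, side",D,100,195)]:
    uv=(120+X/4.2105,155+Y/4.2087) if c is S else (180+X/3,150+Y/3)
    d=ray(c,uv)
    for x0 in(0,.015):
        t=(x0-ex@(c["C"]-O))/(ex@d);P=c["C"]+t*d-O;print(n,x0,"y,z:",ey@P,P[2])
delta([.5455,-.3205,.016],np.pi/2+.073)
```

```text
R cheek top 0 y,z: 0.045349946286363386 0.127912628331462
R cheek top 0.015 y,z: 0.046517979344046986 0.14352584913831812
R cheek right 0 y,z: 0.05397077747427225 0.1181129984103162
R cheek right 0.015 y,z: 0.05500530854005007 0.13387797605893126
R cheek left 0 y,z: 0.03731870433838498 0.11469085424706704
R cheek left 0.015 y,z: 0.038611109022674214 0.130508827140853
R bottom 0 y,z: 0.04357180221852836 -0.014951682560402357
R bottom 0.015 y,z: 0.04476737157402098 0.002873931652679129
L cheek top 0 y,z: -0.045019335530407115 0.1254007992142374
L cheek top 0.015 y,z: -0.04245184586968107 0.14105291814856735
L bottom 0 y,z: -0.048721194838135744 -0.01693135225307718
L bottom 0.015 y,z: -0.04609637826999613 0.0009249190789673012
disk top 0 y,z: -0.06669658671212896 0.16833822517620467
disk top 0.015 y,z: -0.06379340364218034 0.1833254161275728
hub 0 y,z: -0.10124839072846754 0.1099064057058321
hub 0.015 y,z: -0.09781013922259021 0.12579847045880244
+y cheek face bottom, side 0 y,z: 0.05679514877019094 -0.006094785813668513
+y cheek face bottom, side 0.015 y,z: 0.07322559780426495 -0.021570085699719965
delta [-0.0029 -0.0136  0.182 ] rot [ 0.0022 -0.002   0.0048] rows 3.0
```

```bash
python3 jog.py '[[-0.003,-0.0135,0.06,0.002,-0.002,0.005,1],[-0.003,-0.0135,0.12,0.002,-0.002,0.005,1],[-0.003,-0.0135,0.16,0.002,-0.002,0.005,1],[-0.003,-0.0135,0.177,0.002,-0.002,0.005,1],[-0.003,-0.0135,0.177,0.002,-0.002,0.005,1]]'
python3 - <<'E'
from h import *
delta([.5455,-.3205,.020],np.pi/2+.073)
im=ctrl.camera("wrist");cv2.imwrite("pics/w2.png",im)
E
```

```text
time_s: 3.02
eef_pos: [0.5466, -0.3196, 0.0227]
eef_rot: [0.001, -0.037, 0.999, -0.001]
wrist_force: [-0.4, -0.3, 0.1]
opening: 0.998
grasp_force: 0.0
delta [ 0.0012 -0.0009  0.0027] rot [-0.0013  0.0014  0.002 ] rows 1.0
```

View pics/w2.png

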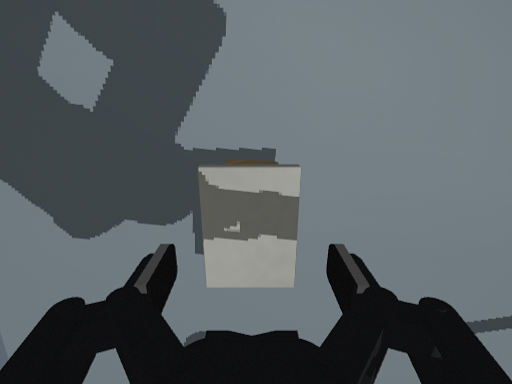

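The panel (columns 199–300) sits midway between the fingers (175 and 328). Closing on it, then lifting.

```bash
python3 jog.py '[[0.001,-0.001,0.0025,0,0,0.002,1],[0.001,-0.001,0.0025,0,0,0.002,0.5],[0.001,-0.001,0.0025,0,0,0.002,0.5],[0.001,-0.001,0.0025,0,0,0.002,0.5],[0.001,-0.001,0.0025,0,0,0.002,0.5],[0.001,-0.001,0.0025,0,0,0.002,0.5],[0.001,-0.001,0.0025,0,0,0.002,0.5]]'; python3 jog.py '[[0,0,-0.03,0,0,0,0.5],[0,0,-0.08,0,0,0,0.5],[0,0,-0.14,0,0,0,0.5],[0,0,-0.20,0,0,0,0.5],[0,0,-0.23,0,0,0,0.5],[0,0,-0.23,0,0,0,0.5]]'
python3 - <<'E'
from h import *
im=ctrl.camera("wrist");cv2.imwrite("pics/w3.png",im);p,r,o=tool();print(p,R.as_matrix(r)[:,1])
# target over stand: tray yaw .28 -> closing line yaw pi/2+.28 ; waypoint short of the stand
delta([.45,-.05,.27],np.pi/2+.28)
E
```

```text
time_s: 3.95
eef_pos: [0.5457, -0.3215, 0.0201]
eef_rot: [0.001, -0.036, 0.999, -0.001]
wrist_force: [0.8, -0.9, 0.0]
opening: 0.501
grasp_force: 0.0
time_s: 4.7
eef_pos: [0.5467, -0.3223, 0.2539]
eef_rot: [0.003, -0.036, 0.999, -0.003]
wrist_force: [0.5, 0.4, -0.1]
opening: 0.503
grasp_force: 0.0
[ 0.5456215  -0.32141696  0.25107607] [-0.07213256  0.99738872 -0.00355453]
delta [ 0.0757  0.2775 -0.0202] rot [-0.0039  0.0031 -0.2078] rows 5.0
```

The opening is 0.50 with no force, so the grasp missed. I'll look.

View pics/w3.png

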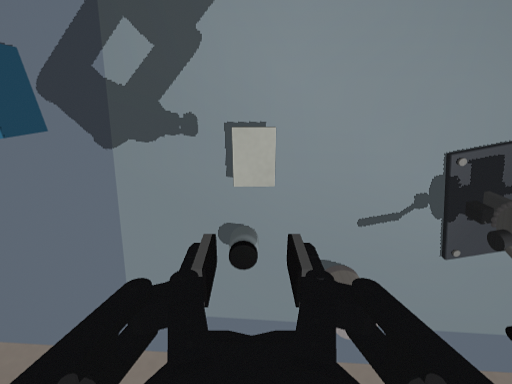

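Run:
```python
from h import *
np.set_printoptions(precision=4,suppress=True)
c=cam("wrist");p,r,o=tool()
for s in(0,.01,.02,.03,.04):
    print(s,"85mm",[proj(c,p+r.apply([x,.0425,-s])) for x in(-.011,.011)],"42mm",[proj(c,p+r.apply([x,.0212,-s])) for x in(-.011,.011)])
im=cv2.imread("pics/w3.png")
rb=im[...,2].astype(int)-im[...,0]
bl=blobs(im,((rb>-8)&(im[...,1]>60)).astype(np.uint8),(225,115,285,200))[0]
ap=cv2.approxPolyDP(bl,0.06*cv2.arcLength(bl,True),True)[:,0]
P=np.array([plane(c,q,.038)[:2] for q in ap]);print(cen(bl),plane(c,cen(bl),.038),P.mean(0));print(P)
```

```text
0 85mm [array([308.0707, 235.4292]), array([310.2293, 208.0253])] 42mm [array([279.374 , 235.4076]), array([280.4475, 208.0042])]
0.01 85mm [array([310.9218, 242.278 ]), array([313.3071, 213.7088])] 42mm [array([280.7769, 242.2549]), array([281.9625, 213.6862])]
0.02 85mm [array([314.0759, 249.8547]), array([316.7257, 220.0216])] 42mm [array([282.3289, 249.83  ]), array([283.6454, 219.9975])]
0.03 85mm [array([317.584 , 258.2819]), array([320.5452, 227.0746])] 42mm [array([284.0551, 258.2554]), array([285.5255, 227.0487])]
0.04 85mm [array([321.5094, 267.7113]), array([324.8404, 235.0061])] 42mm [array([285.9866, 267.6827]), array([287.6398, 234.9781])]
[253.2644 155.7222] [ 0.5404 -0.3195  0.038 ] [ 0.5425 -0.319 ]
[[ 0.4997 -0.3516]
 [ 0.5882 -0.3472]
 [ 0.5853 -0.2856]
 [ 0.4967 -0.2916]]
```

The panel still lies on its rest, unmoved, so the fingers closed above it. In the wrist image the tips look farther back than expected. I'll check the true tip height with the two fixed cameras in one composite.

Run:
```python
from h import *
p,r,o=tool();out=[]
for n in("scene","side"):
    c=cam(n);im=ctrl.camera(n);cv2.imwrite(f"pics/t_{n}.png",im)
    pts=[proj(c,p+r.apply([0,0,-s])) for s in(0,.02,.04,.06)];u,v=pts[0].astype(int);print(n,pts)
    k=40;x0,y0=u-k,v-60;cr=cv2.resize(im[y0:y0+80,x0:x0+80],(400,400),interpolation=cv2.INTER_CUBIC)
    for q in pts: cv2.circle(cr,tuple(((q-[x0,y0]+.5)*5).astype(int)),2,(0,0,255),-1)
    out.append(cr);print(x0,y0)
cv2.imwrite("pics/tips.png",np.hstack(out))
```

```text
scene [array([154.3472266 , 122.80320724]), array([153.47754944, 117.69112265]), array([152.59093104, 112.4794551 ]), array([151.68687151, 107.16526615])]
114 62
side [array([320.64698105, 236.2830129 ]), array([321.77334147, 227.51095751]), array([322.9346308 , 218.46687696]), array([324.13249937, 209.13791853])]
280 176
```

View pics/tips.png

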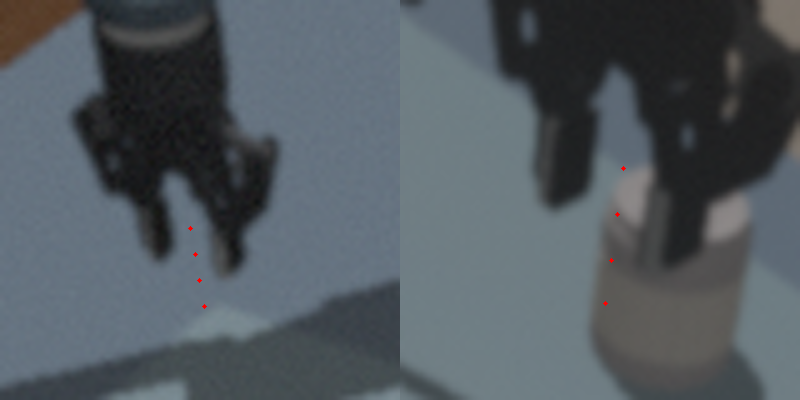

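In both views the real tips end about 30 mm behind the stated TCP: the tip midpoint is at (193,268) left and (603,238) right, between the 20 mm and 40 mm dots. So I'll reopen and go about 30 mm lower.

```bash
python3 - <<'E'
from h import *
delta([.545,-.320,-.014],np.pi/2+.073)
E
python3 jog.py '[[0,0,0.06,0,0,0,1],[0,0.001,0.12,0,0,0,1],[0,0.001,0.17,-0.003,0.003,0,1],[0,0.001,0.21,-0.003,0.003,0,1],[0,0.001,0.235,-0.003,0.003,0,1],[0,0.001,0.25,-0.003,0.003,0,1],[0,0.001,0.25,-0.003,0.003,0,1],[0,0.001,0.25,-0.003,0.003,0,1]]'
python3 - <<'E'
from h import *
delta([.545,-.320,-.014],np.pi/2+.073)
im=ctrl.camera("wrist");cv2.imwrite("pics/w4.png",im);c=cam("wrist");p,r,o=tool()
# inner edges of dark fingers per row
m=im.max(2)<45
for v in range(228,262,4):
    L=np.where(m[v,100:250])[0];Rr=np.where(m[v,250:400])[0]
    print(v,100+L.max() if len(L) else None,250+Rr.min() if len(Rr) else None)
print([proj(c,p+r.apply([.011,.0425,-s])) for s in(.03,.04,.05)])
E
```

```text
delta [-0.0006  0.0003  0.2621] rot [ 0.0002 -0.0001 -0.0008] rows 5.0
time_s: 5.85
eef_pos: [0.5463, -0.3211, 0.0011]
eef_rot: [0.0, -0.036, 0.999, -0.0]
wrist_force: [0.9, -0.2, 0.6]
opening: 0.999
grasp_force: 0.0
delta [0.0012 0.0011 0.0151] rot [-0.      0.     -0.0007] rows 1.0
228 None None
232 None None
236 None None
240 None None
244 172 331
248 174 329
252 174 328
256 175 328
260 175 327
[array([320.60086731, 227.02468312]), array([324.89765592, 234.95274188]), array([329.76502625, 243.93358816])]
```

```bash
python3 jog.py '[[0.001,0.001,0.010,0,0,0,1],[0.001,0.001,0.019,0,0,0,1],[0.001,0.001,0.019,0,0,0,1],[0.001,0.001,0.019,0,0,0,0.5],[0.001,0.001,0.019,0,0,0,0.5],[0.001,0.001,0.019,0,0,0,0.5],[0.001,0.001,0.019,0,0,0,0.5],[0.001,0.001,0.019,0,0,0,0.5]]'
python3 - <<'E'
from h import *
im=ctrl.camera("wrist");cv2.imwrite("pics/w5.png",im)
m=im.max(2)<45
for v in range(228,262,4):
    L=np.where(m[v,100:250])[0];Rr=np.where(m[v,250:400])[0]
    print(v,100+L.max() if len(L) else None,250+Rr.min() if len(Rr) else None)
E
```

```text
time_s: 6.9
eef_pos: [0.5451, -0.32, -0.0182]
eef_rot: [-0.0, -0.036, 0.999, 0.0]
wrist_force: [-0.0, -0.3, 5.1]
opening: 0.731
grasp_force: 66.2
228 None None
232 None None
236 None None
240 None None
244 None None
248 178 314
252 190 313
256 190 313
260 190 313
```

It's gripped now: opening 0.73, 66 N. Lifting, then moving to a hover beside the stand where the wrist camera can see the tray.

```bash
python3 jog.py '[[0,0,-0.02,0,0,0,0.5],[0,0,-0.06,0,0,0,0.5],[0,0,-0.12,0,0,0,0.5],[0,0,-0.18,0,0,0,0.5],[0,0,-0.24,0,0,0,0.5],[0,0,-0.28,0,0,0,0.5],[0,0,-0.30,0,0,0,0.5],[0,0,-0.30,0,0,0,0.5]]'
python3 - <<'E'
from h import *
p,r,o=tool();print(o["opening"],o["grasp_force"])
delta([.5855,-.079,.28],np.pi/2+.28)
E
```

```text
time_s: 7.95
eef_pos: [0.5452, -0.3201, 0.2821]
eef_rot: [0.0, -0.036, 0.999, -0.0]
wrist_force: [0.2, 0.4, -2.3]
opening: 0.732
grasp_force: 66.3
0.7322723490410852 66.29728674888611
delta [-0.0576  0.2375  0.0021] rot [-3.000e-04  1.000e-04 -2.077e-01] rows 4.0
```

```bash
python3 jog.py '[[-0.057,0.237,0,0,0,-0.207,0.5],[-0.057,0.237,0,0,0,-0.207,0.5],[-0.057,0.237,0,0,0,-0.207,0.5],[-0.057,0.237,0,0,0,-0.207,0.5],[-0.057,0.237,0,0,0,-0.207,0.5],[-0.057,0.237,0,0,0,-0.207,0.5],[-0.057,0.237,0,0,0,-0.207,0.5]]'
python3 - <<'E'
from h import *
c=cam("wrist");p,r,o=tool();im=ctrl.camera("wrist");cv2.imwrite("pics/w6.png",im);np.savez("pics/w6.npz",V=c["V"],p=p,q=o["eef_rot"])
print("tray",proj(c,[.5906,.1205,.14]),"handle",proj(c,[.6702,-.0035,.211]))
E
```

```text
time_s: 8.82
eef_pos: [0.5841, -0.0806, 0.2801]
eef_rot: [-0.001, -0.138, 0.99, 0.001]
wrist_force: [-0.3, -0.4, -1.7]
opening: 0.735
grasp_force: 66.4
tray [397.76646625 218.04121641] handle [296.75449573 280.37989328]
```

View pics/w6.png

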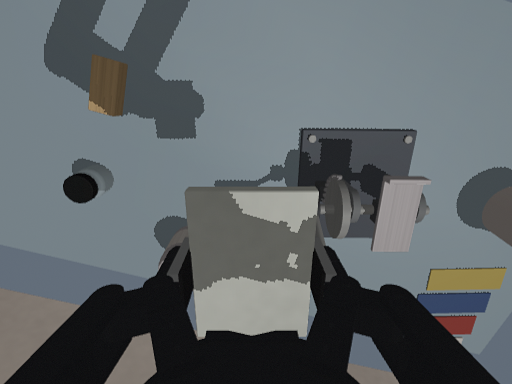

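The panel is held square (columns 186–318, rows 187–335). The tray is at columns 372–420, rows 178–251, with its centre predicted at (398,218). I'll measure both.

Run:
```python
from h import *
np.set_printoptions(precision=4,suppress=True)
im=cv2.imread("pics/w6.png");z=np.load("pics/w6.npz");c=cam("wrist");p,r,o=tool()
rb=im[...,2].astype(int)-im[...,0]
bl=blobs(im,((rb>-6)&(im[...,1]>105)).astype(np.uint8),(365,170,435,262))
b=bl[0];print(cv2.contourArea(b),cen(b))
ap=cv2.approxPolyDP(b,0.03*cv2.arcLength(b,True),True)[:,0].astype(float)
print(np.c_[ap,[plane(c,q,.14)[:2] for q in ap]])
m=np.zeros(im.shape[:2],np.uint8);cv2.drawContours(m,[b],-1,1,-1)
for v in range(176,256,6):
    x=np.where(m[v,365:435])[0]
    if len(x):
        l,rr=plane(c,(365+x.min(),v),.14),plane(c,(365+x.max()+1,v),.14);print(v,365+x.min(),365+x.max(),l[:2],rr[:2],np.linalg.norm(l-rr))
S=cam("scene");D=cam("side");print(tri((S,(270.4,199.7)),(D,(224.4,180)),(c,cen(b))))
# panel held
zt=p[2]+.056
for q in[(186.5,187.5),(318,187.5),(197,335),(308,334)]: print("panel corner tool",r.inv().apply(plane(c,q,zt)-p))
```

```text
2642.0 [397.5163 214.7666]
[[430.     180.       0.5327   0.1361]
 [384.     183.       0.552    0.0827]
 [372.     251.       0.6456   0.1087]
 [408.     250.       0.6307   0.1553]]
182 385 430 [0.5504 0.0833] [0.5347 0.1385] 0.05736688791533647
188 383 422 [0.5584 0.0843] [0.5446 0.1327] 0.050267031932537024
194 382 421 [0.566  0.0865] [0.5522 0.1352] 0.05065794482227822
200 381 419 [0.5738 0.0888] [0.5602 0.1366] 0.049778337064510556
206 380 418 [0.5818 0.091 ] [0.568  0.1393] 0.05017156351351362
212 379 416 [0.5898 0.0934] [0.5763 0.1408] 0.04927408316424844
218 378 415 [0.598  0.0957] [0.5844 0.1435] 0.049669572547738385
224 377 414 [0.6063 0.0981] [0.5926 0.1463] 0.05007146201461133
230 376 412 [0.6147 0.1005] [0.6013 0.1478] 0.049151208209832084
236 375 411 [0.6233 0.103 ] [0.6098 0.1507] 0.049555442838319134
242 374 409 [0.6321 0.1055] [0.6188 0.1523] 0.048615656137618965
248 373 408 [0.6409 0.1081] [0.6275 0.1552] 0.04902217062550528
(array([0.5885, 0.1189, 0.1418]), np.float64(0.0026356356312712864))
panel corner tool [ 0.0448 -0.0303 -0.056 ]
panel corner tool [ 0.0448  0.032  -0.0558]
panel corner tool [-0.046  -0.0313 -0.0562]
panel corner tool [-0.0453  0.0336 -0.056 ]
```

Run:
```python
from h import *
delta([.5923,.119,.18],np.pi/2+.273);delta([.5923,.119,.105],np.pi/2+.273)
```

```text
delta [-0.0626  0.1898  0.1007] rot [ 0.0018 -0.0021  0.0042] rows 4.0
delta [-0.0628  0.1896  0.1757] rot [ 0.0018 -0.0021  0.0042] rows 5.0
```

```bash
python3 jog.py '[[-0.0625,0.19,0.06,0.002,-0.002,0.004,0.5],[-0.0625,0.19,0.06,0.002,-0.002,0.004,0.5],[-0.0625,0.19,0.06,0.002,-0.002,0.004,0.5],[-0.0625,0.19,0.06,0.002,-0.002,0.004,0.5],[-0.0625,0.19,0.10,0.002,-0.002,0.004,0.5],[-0.0625,0.19,0.14,0.002,-0.002,0.004,0.5],[-0.0625,0.19,0.17,0.002,-0.002,0.004,0.5],[-0.0625,0.19,0.176,0.002,-0.002,0.004,0.5],[-0.0625,0.19,0.176,0.002,-0.002,0.004,0.5],[-0.0625,0.19,0.176,0.002,-0.002,0.004,0.5]]'
python3 - <<'E'
from h import *
delta([.5923,.119,.094],np.pi/2+.273);o=tool()[2];print(o["wrist_force"],o["grasp_force"])
E
```

```text
time_s: 10.12
eef_pos: [0.5937, 0.1202, 0.1075]
eef_rot: [0.002, -0.137, 0.991, -0.001]
wrist_force: [0.1, -0.0, -1.7]
opening: 0.733
grasp_force: 66.4
delta [ 0.0018 -0.0007  0.0135] rot [-0.0017  0.0043  0.0016] rows 1.0
[ 0.14823168 -0.04186047 -1.74679875] 66.44902467727661
```

```bash
python3 jog.py '[[0.001,-0.001,0.005,0,0.002,0,0.5],[0.001,-0.001,0.009,0,0.002,0,0.5],[0.001,-0.001,0.011,0,0.002,0,0.5],[0.001,-0.001,0.011,0,0.002,0,0.5]]'; python3 jog.py '[[0,0,0.001,0,0,0,0.5],[0,0,0.001,0,0,0,0.5],[0,0,0.001,0,0,0,0.5]]';python3 - <<'E'
from h import *
delta([.5923,.119,.092],np.pi/2+.273)
E
```

```text
time_s: 10.62
eef_pos: [0.5914, 0.1194, 0.0943]
eef_rot: [-0.001, -0.137, 0.991, -0.0]
wrist_force: [-0.0, 0.1, -1.4]
opening: 0.732
grasp_force: 66.5
time_s: 11.0
eef_pos: [0.5916, 0.1194, 0.0936]
eef_rot: [-0.0, -0.137, 0.991, -0.0]
wrist_force: [0.4, 0.1, -1.2]
opening: 0.731
grasp_force: 66.5
delta [-0.0006 -0.0006  0.0016] rot [-0.0008 -0.0007  0.0022] rows 1.0
```

```bash
python3 jog.py '[[0,0,0.001,0,0,0,0.5],[0,0,0.0015,0,0,0,0.5],[0,0,0.0015,0,0,0,0.5]]'; python3 jog.py '[[0,0,0.0007,0,0,0,0.5],[0,0,0.0007,0,0,0,0.5]]'
```

```text
time_s: 11.38
eef_pos: [0.5915, 0.1194, 0.092]
eef_rot: [-0.0, -0.137, 0.991, -0.0]
wrist_force: [-0.3, 0.3, -0.9]
opening: 0.732
grasp_force: 66.5
time_s: 11.62
eef_pos: [0.5916, 0.1194, 0.0919]
eef_rot: [-0.0, -0.137, 0.991, -0.0]
wrist_force: [-1.6, -0.3, 3.2]
opening: 0.738
grasp_force: 66.9
```

Contact is felt: the vertical force rose from −0.9 to +3.2 N at the expected height. Releasing with a small opening, then withdrawing upward.

```bash
python3 jog.py '[[0,0,0,0,0,0,0.80],[0,0,0,0,0,0,0.83],[0,0,0,0,0,0,0.85],[0,0,0,0,0,0,0.85]]'; python3 jog.py '[[0,0,-0.01,0,0,0,0.85],[0,0,-0.03,0,0,0,0.85],[0,0,-0.07,0,0,0,0.85],[0,0,-0.13,0,0,0,0.85],[0,0,-0.16,0,0,0,0.85],[0,0,-0.16,0,0,0,0.85]]'
python3 - <<'E'
from h import *
np.set_printoptions(precision=4,suppress=True)
c=cam("wrist");p,r,o=tool();im=ctrl.camera("wrist");cv2.imwrite("pics/w7.png",im)
rb=im[...,2].astype(int)-im[...,0]
b=blobs(im,((rb>-8)&(im[...,1]>60)).astype(np.uint8),(190,120,310,300))[0]
ap=cv2.approxPolyDP(b,0.04*cv2.arcLength(b,True),True)[:,0].astype(float)
print(cen(b),cv2.contourArea(b),proj(c,[.590,.1195,.148]));print(np.c_[ap,[plane(c,q,.148)[:2] for q in ap]])
E
```

```text
time_s: 12.12
eef_pos: [0.5916, 0.1194, 0.0913]
eef_rot: [-0.0, -0.137, 0.991, -0.0]
wrist_force: [0.2, -0.5, -0.2]
opening: 0.847
grasp_force: 0.0
time_s: 12.88
eef_pos: [0.5939, 0.1196, 0.2569]
eef_rot: [0.004, -0.137, 0.991, -0.001]
wrist_force: [-0.2, -0.0, -0.5]
opening: 0.85
grasp_force: 0.0
[244.3621 168.4284] 6761.5 [252.2191 175.4365]
[[190.     129.       0.5592   0.0429]
 [190.     200.       0.6377   0.0588]
 [218.     167.       0.591    0.0807]
 [226.     214.       0.6435   0.1028]
 [279.     214.       0.6265   0.1624]
 [274.     123.       0.5293   0.1258]
 [229.     123.       0.5421   0.0808]
 [218.     167.       0.591    0.0807]]
```

Panel measured at about (0.592, 0.1205), within 2 mm of the seat centre. Now to the handle, turning so the fingers close along the stand's x.

Run:
```python
from h import *
delta([.6697,-.0037,.27],.273)
```

```text
delta [-0.0408 -0.1397 -0.0156] rot [-4.3000e-03  1.2000e-03 -1.5685e+00] rows 9.0
```

```bash
python3 jog.py '[[0,0,-0.03,0,0,0.18,0.6],[-0.041,-0.14,-0.03,0,0,1.573,0.6],[-0.041,-0.14,-0.03,0,0,1.573,0.6],[-0.041,-0.14,-0.03,0,0,1.573,0.6],[-0.041,-0.14,-0.03,0,0,1.573,0.6],[-0.041,-0.14,-0.03,0,0,1.573,0.6],[-0.041,-0.14,-0.03,0,0,1.573,0.6],[-0.041,-0.14,-0.03,0,0,1.573,0.6],[-0.041,-0.14,-0.03,0,0,1.573,0.6],[-0.041,-0.14,-0.03,0,0,1.573,0.6]]'
python3 - <<'E'
from h import *
print(tool()[2]["q"])
delta([.6697,-.0037,.163],.273)
c=cam("wrist");im=ctrl.camera("wrist");cv2.imwrite("pics/w8.png",im)
print("bar",proj(c,[.6697,-.0037,.211]), "pts",[proj(c,np.array([.6697,-.0037,.211])+s*np.array([-.2696,.963,0])) for s in(-.035,.035)],"panel",proj(c,[.592,.1205,.148]))
E
```

```text
time_s: 14.18
eef_pos: [0.6684, -0.0039, 0.2799]
eef_rot: [-0.001, 0.604, 0.797, -0.001]
wrist_force: [0.4, 0.2, -1.1]
opening: 0.597
grasp_force: 0.0
[-1.82444810e-01  3.40761022e-01  1.25057832e+00 -1.04238981e-03
  1.55331255e+00 -4.56263109e-01]
delta [-0.0002  0.0017  0.1169] rot [-0.0032 -0.0004  0.0008] rows 2.0
bar [252.98701802 191.49983747] pts [array([252.87572112, 223.97126307]), array([253.10861321, 156.02383369])] panel [213.07667278  42.00912958]
```

View pics/w8.png

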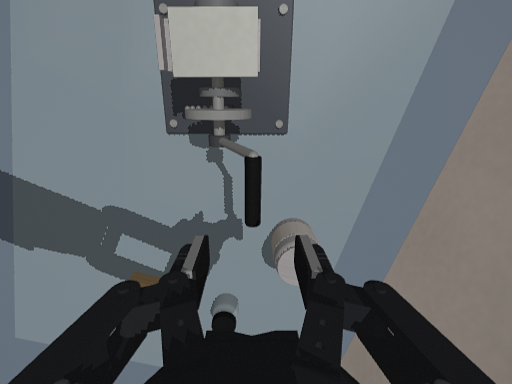

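The bar runs from (252,155) to (252,226), exactly where predicted and midway between the fingers. The panel sits square on the tray at about (213,42). Descending and pinching.

```bash
python3 jog.py '[[0,0.0015,0.05,-0.003,0,0,0.6],[0,0.0015,0.09,-0.003,0,0,0.6],[0,0.0015,0.11,-0.003,0,0,0.6],[0,0.0015,0.117,-0.003,0,0,0.6],[0,0.0015,0.117,-0.003,0,0,0.6]]'; python3 jog.py '[[0,0,0,0,0,0,0.4],[0,0,0,0,0,0,0.2],[0,0,0,0,0,0,0.05],[0,0,0,0,0,0,0],[0,0,0,0,0,0,0],[0,0,0,0,0,0,0]]'
python3 - <<'E'
from h import *
print(tool()[2]["wrist_force"])
c=cam("wrist");im=ctrl.camera("wrist");cv2.imwrite("pics/w9.png",im)
E
```

```text
time_s: 14.85
eef_pos: [0.6712, -0.0038, 0.1654]
eef_rot: [0.002, 0.604, 0.797, 0.001]
wrist_force: [-0.0, -0.3, 1.1]
opening: 0.601
grasp_force: 0.0
time_s: 15.6
eef_pos: [0.6698, -0.0044, 0.1658]
eef_rot: [0.001, 0.604, 0.797, -0.0]
wrist_force: [-6.7, -1.9, 5.5]
opening: 0.16
grasp_force: 58.4
[-6.72906847 -1.943123    5.51366944]
```

The bar is pinched: opening 0.16, 58 N. Drawing it along the arc to the first click and reading the force.

```bash
cat > th.py <<'E'
from h import *
p,r,o=tool();ex=np.array([np.cos(.273),np.sin(.273),0])
P0=np.array([.6698,-.0044,.1658]);d=p-P0;x=ex@d
f=o["wrist_force"];print("x",round(x,4),"z",round(d[2],4),"theta(x)",round(.4-np.arcsin(np.sin(.4)+x/.11),3),"F along x",round(ex@f,1),"Fz",round(f[2],1),"grip",o["grasp_force"],o["opening"])
E
python3 jog.py '[[0,-0.004,-0.0015,0,0,0,0],[0,-0.008,-0.003,0,0,0,0],[0,-0.012,-0.0045,0,0,0,0],[0,-0.016,-0.0055,0,0,0,0],[0,-0.020,-0.0063,0,0,0,0],[0,-0.023,-0.007,0,0,0,0],[0,-0.023,-0.007,0,0,0,0]]' >/dev/null; python3 th.py
```

```text
x -0.0208 z 0.0067 theta(x) 0.199 F along x 3.2 Fz 1.6 grip 59.689332246780396 0.15910479195576813
```

```bash
python3 jog.py '[[0,-0.004,-0.0006,0,0,0,0],[0,-0.008,-0.001,0,0,0,0],[0,-0.012,-0.0015,0,0,0,0],[0,-0.016,-0.0018,0,0,0,0],[0,-0.020,-0.002,0,0,0,0],[0,-0.024,-0.002,0,0,0,0]]' >/dev/null; python3 th.py;python3 jog.py '[[0,-0.002,0,0,0,0,0],[0,-0.002,0,0,0,0,0]]' >/dev/null; python3 th.py
```

```text
x -0.0439 z 0.009 theta(x) 0.41 F along x 6.9 Fz 1.5 grip 59.777294397354126 0.15502623257002401
x -0.0469 z 0.0088 theta(x) 0.437 F along x 4.5 Fz 3.0 grip 59.98694837093353 0.1657863717109035
```

```bash
python3 jog.py '[[0,-0.004,0.0003,0,0,0,0],[0,-0.008,0.0006,0,0,0,0],[0,-0.012,0.0012,0,0,0,0],[0,-0.016,0.0018,0,0,0,0],[0,-0.018,0.0023,0,0,0,0]]' >/dev/null; python3 th.py;python3 jog.py '[[0,-0.002,0.0004,0,0,0,0],[0,-0.002,0.0004,0,0,0,0]]' >/dev/null; python3 th.py;python3 jog.py '[[0,-0.002,0.0005,0,0,0,0],[0,-0.002,0.0005,0,0,0,0]]' >/dev/null; python3 th.py
```

```text
x -0.064 z 0.0069 theta(x) 0.593 F along x 7.3 Fz 3.9 grip 60.178316831588745 0.16081887093286387
x -0.0664 z 0.0064 theta(x) 0.616 F along x 6.1 Fz 3.4 grip 60.17064571380615 0.1622410125942207
x -0.0688 z 0.0058 theta(x) 0.639 F along x 3.9 Fz 4.6 grip 60.2975732088089 0.1633699018982957
```

```bash
python3 jog.py '[[0,-0.0015,0.0005,0,0,0,0],[0,-0.0015,0.0005,0,0,0,0]]' >/dev/null; python3 th.py;python3 jog.py '[[0,-0.0012,0.0004,0,0,0,0],[0,-0.0012,0.0004,0,0,0,0]]' >/dev/null; python3 th.py
python3 - <<'E'
from h import *
np.set_printoptions(precision=4,suppress=True)
S=cam("scene");D=cam("side");W=cam("wrist")
for n in("scene","side","wrist"): cv2.imwrite(f"pics/e_{n}.png",ctrl.camera(n))
im=cv2.imread("pics/e_wrist.png");rb=im[...,2].astype(int)-im[...,0]
# panel warm-bright blob, wrist; predict its centre at tilt .66 for a centred panel
th=.66;ex=np.array([np.cos(.273),np.sin(.273),0]);A=np.array([.590,.1195,.11])
up=np.array([0,0,1]);n=np.cos(th)*up-np.sin(th)*ex;t=np.cos(th)*ex+np.sin(th)*up;ey=np.cross(up,ex)
C=A+n*.038
q=lambda c,X:np.round(proj(c,X),1)
for nm,c in(("scene",S),("side",D),("wrist",W)):
    print(nm,"centre",q(c,C),"corners",[list(q(c,C+a*.045*t+b*.032*ey)) for a,b in((1,1),(1,-1),(-1,-1),(-1,1))])
    im=cv2.imread(f"pics/e_{nm}.png");g=im[...,1].astype(int);rb=im[...,2].astype(int)-im[...,0]
    u,v=np.maximum(q(c,C).astype(int),0);k=110 if nm=="wrist" else 40
    for b in blobs(im,((rb>2)&(g>90)).astype(np.uint8),(max(u-k,0),max(v-k,0),u+k,v+k),60)[:3]:
        print("  blob",cv2.contourArea(b),cen(b),cv2.boundingRect(b))
E
```

```text
x -0.0707 z 0.0052 theta(x) 0.656 F along x 2.9 Fz 7.0 grip 60.485681891441345 0.16188618552268738
x -0.0715 z 0.005 theta(x) 0.663 F along x 4.6 Fz 6.8 grip 60.47967731952667 0.1653835166684934
scene centre [271.7 194.7] corners [[np.float64(280.8), np.float64(198.0)], [np.float64(259.6), np.float64(194.9)], [np.float64(263.3), np.float64(191.7)], [np.float64(283.3), np.float64(194.5)]]
  blob 125.0 [270.92   197.1773] (261, 193, 21, 10)
side centre [218.9 184.2] corners [[np.float64(219.7), np.float64(167.9)], [np.float64(235.6), np.float64(175.0)], [np.float64(218.2), np.float64(201.5)], [np.float64(202.6), np.float64(193.3)]]
  blob 655.0 [217.6473 182.4613] (200, 164, 36, 39)
wrist centre [258.4  10.4] corners [[np.float64(327.8), np.float64(-76.8)], [np.float64(317.8), np.float64(57.8)], [np.float64(212.7), np.float64(67.7)], [np.float64(208.5), np.float64(-29.4)]]
  blob 8410.0 [265.5427  30.4034] (198, 0, 143, 70)
  blob 106.0 [284.5739 103.3066] (278, 94, 15, 20)
```

The force fell to 2.9 N and rose again at 0.66, so the lever is seated in the third notch. The panel's outline in the side view (200–236 × 164–203) matches the corners predicted for a centred panel at 0.66 tilt. Holding still, then handing in.

```bash
python3 jog.py '[[0,0,0,0,0,0,0],[0,0,0,0,0,0,0],[0,0,0,0,0,0,0],[0,0,0,0,0,0,0],[0,0,0,0,0,0,0]]' >/dev/null; python3 th.py
python3 - <<'E'
from bench import ctrl
print(ctrl.hand_in())
E
```

```text
x -0.0715 z 0.005 theta(x) 0.663 F along x 4.7 Fz 7.0 grip 60.48126518726349 0.16224011870487096
the job is handed in; nothing more can be done
None
```

The panel lies centred on the tray, and the lever is held in the third notch (tilt about 0.66 rad); the job is handed in, though the hand-in call returned no verdict.

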